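# Weigh cast hammer heads on a checking balance and sort sound from porous

### The job

One of the two cast brass hammer heads is porous inside and so too light. Stand one of them on the pan of the checking balance, push it gently up against the pan's end stop until a flat of it bears squarely on the stop (the knife edges are delicate: never lean on the balance), let go and see whether the beam tips. Then stand the sound, heavy head in the wooden tray and the light one in the round steel tub, and leave everything else as it is.

Things in the scene. Friction and masses are not known exactly. Their poses are not given: they have to be found in the camera images.
- head_a_center (a point): Centre, 33 mm above the underside, of a rough cast brass hammer head standing on one striking face: 66 mm tall, round faces 28 mm across at foot (0 to 12 mm up) and top, between them a square cheek block 34 x 34 mm (20 to 46 mm up), flats along the point's x and y, to be gripped there. About 380 g if sound, 260 g if porous. z up.
- head_b_center (a point): The same point of the second hammer head, which looks exactly alike. One of the two is sound, the other porous, either way round.
- balance: Checking balance, fixed: base 110 x 280 mm, origin at the centre of its underside. The beam runs along its y axis, knife edge 125 mm up, hung pan at the -y end, brass counterpoise at the +y end; nothing above 150 mm. About 317 g bearing on the end stop is the tipping weight; nearer the middle a head counts for less and reads falsely. Over 12 N on any part harms the knife edges.
- pan (a point): Spot on the pan's top face 120 mm from the knife edge; it moves and tilts with the beam; y points to the middle. The flat pan is 70 mm wide in x and free for 58 mm to +y of this spot; 92 mm above the bench when level. Empty it rides 8 mm higher and yields to about 3 N, up to 16 mm down. The end stop stands about 17 mm to -y of this spot, see pan_end.
- pan_end (a point): Middle of the pan's outer (-y) edge, top face, 165 mm from the knife edge. Here the end stop is clamped in slots: an upright steel plate across the pan, 48 mm wide, 44 mm tall, 6 mm thick, rigid, whose inner face meets the flat of a head's cheek block. The face lies 28 mm to +y of this point, set up to 10 mm either way to trim the tipping weight; where is not measured: find it by touch.
- beam (a joint): Tilt of the beam in rad: -0.07 = pan fully up (empty pan, or a light head on it), +0.07 = pan fully down (a sound head bearing on the stop). It settles within about a second of letting go.
- tray: Low plywood tray for sound heads, fixed, 150 x 120 x 22 mm, walls and floor 6 mm; origin at the centre of its underside, x along the 150 mm side. It may be left or right.
- tub: Round steel tub for scrap, fixed, 150 mm across the rim, 136 mm at the foot, 34 mm tall, wall 3 mm, floor 4 mm; origin at the centre of its underside.
- hammer: Finished hammer lying on the bench, to be left alone.
- file: Flat file with a wooden handle, 310 mm long, lying on the bench, to be left alone.
- bottle: Squeeze bottle 60 mm across, 170 mm tall, standing on the bench, to be left alone.
Things that resemble listed ones, but are neither listed nor needed, are in the scene too. What is shaped like the part that bears head_b_center but red is not meant. What is shaped like the part that bears head_a_center but pink or red is not meant.

How it is judged:
By the outcome, as a careful person would: the job done as asked, in the order asked, and still so for the second after the job is handed in, with the robot touching nothing.
It also fails if it takes over 72 s, if anything falls off the work surface, if the arm or the gripper's body presses on something with over 40 N, if the wrist force passes 120 N, or if a joint passes its speed limit or range.

### The arm

A 6-joint arm with a two-finger parallel gripper is mounted at the origin on the work surface. World frame = base frame: x ahead of the robot, y to its left, z up, the work surface at z = 0. Lengths are in mm, angles in rad, forces in N, time in s.
With the tool pointing down it reaches from about 325 to 850 mm from the base axis. Payload 4.4 kg.
Tool frame: the origin (TCP) lies at the very end of the fingers, on their centre line; the grasp point (between the pads) lies 19 mm behind it; z points along the fingers, x is the direction in which the jaws open and shut, and the axes are right-handed (so a half turn about z gives the same grasp; the last joint's range is limited). The gripper opens to 94 mm and grips with 3 to 60 N. Pads are 16 mm wide; open, the fingers measure 119 mm over their backs; the gripper's body (75 mm by 177 mm) begins 78 mm behind the grasp point.
Start: joints at [1.137, 0.207, 1.542, -0, 1.393, -0.15], TCP at [161.013, 551.998, 205.447] pointing down, gripper open.
Joint ranges: [-2.73, 2.73], [-0.86, 2.22], [0.23, 2.46], [-1.11, 4.25], [0.08, 2.63], [-2.82, 2.82]. Speed limits (rad/s): [2.79, 2.79, 3.14, 3.14, 3.14, 3.14].

### API

Orientations are given as a unit quaternion [w, x, y, z].
In Python, from bench import readout, imaging, ticket gives the robot as it stands.
- The arm moves only by the shell command python3 -m handwheel 'ROWS' [FORCE]. ROWS is JSON, a list of rows, each a list of 7 numbers: the finger opening in cm, from 0 to 9.4, then the shift along the world's x, y, z in cm, then the turn, a rotation vector about the world's x, y, z in rad. In form: [[hand, dx, dy, dz, ax, ay, az], ...]. A call has exactly 5 rows; each row shifts and turns the commanded pose from where the row before left it; what a row does not reach is not made up. A row lasts 1/8 s, in which the tool goes at most 62.5 mm and 10.7 degrees, less where a joint would pass 70% of its speed; a pose out of reach is approached as far as the arm can. A call is refused whole if a number of a shift passes 6.25 or a number of a turn 0.188, either way. A call with a gripper value outside its range is refused whole. The fingers move at their own pace and stop on an object; FORCE is the grip in N (left out, the last holds). Time passes only in rows, so rows that do not move let the fingers close, or fill a call up. It gives the time, the measured TCP pose, the force and the opening at its end, in the units of the state.
- readout.read_state(): the state, without advancing time (a new reading comes with each control period).
- imaging.snapshot(name): name is "scene" or "top"; returns a dict with "frame" (480x640x3 uint8, blue, green, red), "vertical_fov" (degrees; the focal length in pixels is half the picture's height over the tangent of half this angle, whatever the lens; pixels are square), "cx", "cy" (the principal point, pixels), "R" (3x3) and "t" (3): a world point X has camera coordinates R X + t. Camera axes: x right, y down, z forward; pixel columns grow to the right and rows downward; lengths in mm; the calibration is good to about 2 mm. A picture is of the moment at which its call begins. There is no depth.
- ticket.job_done(): hands the job in, once; it reports no verdict.
The state is a dict: "time_s": time; "joints": joint angles; "qd": joint speeds; "joint_torque": joint torques, N m; "tool_pos": TCP position; "orientation": TCP orientation; "wrist_force": force on the tool from outside, world axes, zero at the start; "wrist_torque": the same for the moment, N m; "width": finger opening in mm.
Only numpy, scipy, OpenCV 4.12 (cv2) and the standard library are available. Lean on these libraries where they do the work, as an engineer would, in place of code of your own. Each camera call takes 0.05 s, during which the arm holds its last target. There are 200 camera calls.

## Working session

There is one attempt and no reset: what is moved stays moved. The work goes in short steps, Python scripts to look and compute and a shell command to move; the robot and the scene stay as the last step left them, time stands still between calls to the robot, and variables do not carry over. Pictures are saved under pics/ and viewed, about 8 in all and at most 12, crops included, and the job is handed in when it is done.

```bash
mkdir -p pics; ls; python3 - <<'E'
from bench import readout, imaging
import cv2
print(readout.read_state())
for n in("scene","top"):
    s=imaging.snapshot(n); cv2.imwrite(f"pics/{n}0.png",s["frame"])
    print(n,s["vertical_fov"],s["cx"],s["cy"],s["R"],s["t"])
E
```

```text
pics
{'time_s': 0.0, 'joints': array([ 1.13648269e+00,  2.07422334e-01,  1.54291633e+00, -1.53720681e-05,
        1.39349962e+00, -1.50484514e-01]), 'qd': array([-0.00016   , -0.00021426,  0.00158911, -0.00020364,  0.00131936,
        0.00020606]), 'joint_torque': array([-6.28954986e-04, -3.70879483e+01, -2.81413919e+01,  6.96289027e-02,
        3.62184830e-02, -1.93867786e-04]), 'tool_pos': array([160.68847731, 551.26314079, 204.30733712]), 'orientation': array([ 5.38056441e-04,  8.00009181e-01,  5.99986708e-01, -9.85524797e-04]), 'wrist_force': array([0.16559143, 0.19275731, 0.86236946]), 'wrist_torque': array([0.04353364, 0.03357864, 0.02871707]), 'width': 94.20051169836553}
scene 43.02413696690118 322.744391408768 227.93158243452865 [[-0.20713642  0.97822225 -0.01325605]
 [ 0.84401958  0.17183478 -0.50803913]
 [-0.49469734 -0.11642178 -0.86123197]] [  40.9279822  -402.41801814 1612.90375736]
top 53.77719746798714 323.6086958561629 241.1050570343663 [[-0.01755518 -0.99940132 -0.02981297]
 [-0.99858528  0.01902209 -0.0496548 ]
 [ 0.05019218  0.02889909 -0.99832138]] [  89.3326628   497.52764686 1183.6034441 ]
```

View pics/scene0.png

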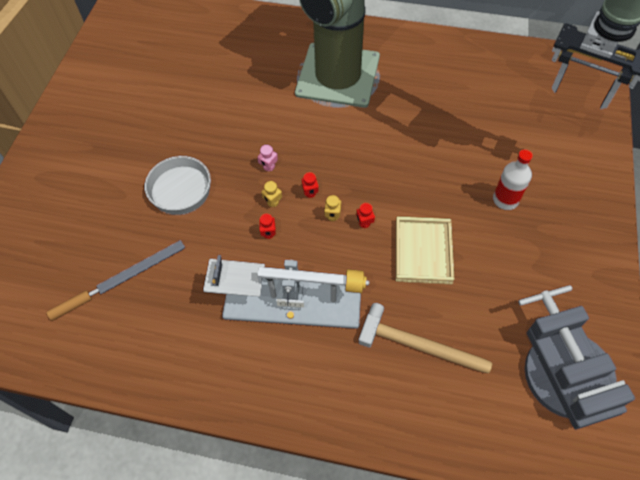

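View pics/top0.png

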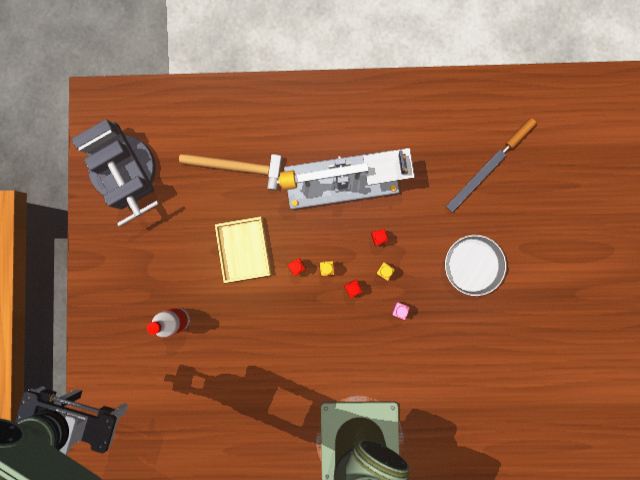

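```bash
cat > h.py <<'E'
import numpy as np, cv2
from bench import readout, imaging
def ray(s,u,v,z):
    f=240/np.tan(np.radians(s["vertical_fov"]/2)); R=np.array(s["R"]);t=np.array(s["t"])
    d=R.T@np.array([(u-s["cx"])/f,(v-s["cy"])/f,1]); c=-R.T@t
    return c+d*(z-c[2])/d[2]
def proj(s,X):
    f=240/np.tan(np.radians(s["vertical_fov"]/2)); p=np.array(s["R"])@np.array(X,float)+np.array(s["t"])
    return p[:2]/p[2]*f+[s["cx"],s["cy"]]
E
python3 - <<'E'
from h import *
s=imaging.snapshot("top"); f=s["frame"]
a=cv2.resize(f[225:305,280:420],(784,448),interpolation=cv2.INTER_CUBIC)
b=cv2.resize(f[140:215,270:420],(784,392),interpolation=cv2.INTER_CUBIC)
cv2.imwrite("pics/heads.png",a); cv2.imwrite("pics/bal.png",b)
hsv=cv2.cvtColor(f,cv2.COLOR_BGR2HSV)
m=cv2.inRange(hsv,(18,130,90),(35,255,255))
n,l,st,c=cv2.connectedComponentsWithStats(m)
for i in range(1,n):
    if st[i,4]>60: print(st[i],c[i],cv2.minAreaRect(np.argwhere(l==i)[:,::-1].astype(np.float32)),ray(s,*c[i],46).round(1))
for p in [(475,265)]: print("tub",ray(s,*p,34))
for p in [(216,224),(261,218),(270,275),(224,282)]: print("tray",ray(s,*p,22))
E
```

```text
[179 156  43   9 160] [199.2375 160.05  ] ((200.20999145507812, 160.0299835205078), (42.28498840332031, 4.525484085083008), 8.130102157592773) [706.4 387.   46. ]
[223 162  45  10 152] [246.11842105 166.31578947] ((245.06234741210938, 166.0843505859375), (44.848262786865234, 4.400766849517822), 8.530765533447266) [687.8 269.2  46. ]
[278 171  17  18 241] [286.65145228 179.53526971] ((286.1385192871094, 179.6077117919922), (16.62065315246582, 16.00048065185547), 82.87498474121094) [652.3 168.4  46. ]
[320 261  14  15 177] [326.39548023 267.94350282] ((326.42999267578125, 268.0099792480469), (13.717872619628906, 13.01076602935791), 81.8698959350586) [431.4  73.6  46. ]
[377 263  17  18 182] [384.96153846 271.07692308] ((385.1922912597656, 270.96148681640625), (13.590154647827148, 13.590154647827148), 33.6900634765625) [421.3 -69.4  46. ]
tub [ 432.19569989 -291.42243852   34.        ]
tray [547.24620034 351.94693231  22.        ]
tray [560.15623906 237.27483396  22.        ]
tray [416.00280526 216.15002024  22.        ]
tray [400.39070804 332.57334644  22.        ]
```

View pics/heads.png

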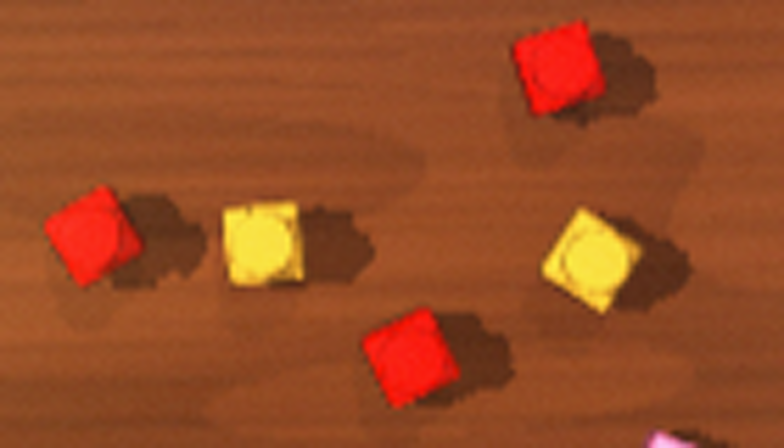

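View pics/bal.png

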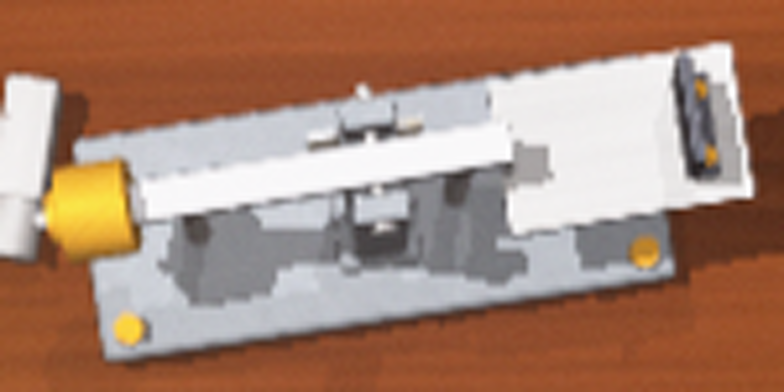

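```bash
python3 - <<'E'
from h import *
s=imaging.snapshot("top")
def P(pts,o,k,z): return np.array([ray(s,o[0]+(x+.5)/k-.5,o[1]+(y+.5)/k-.5,z) for x,y in pts])[:,:2]
k=784/150;o=(270,140)
oe=P([(733,43),(752,196)],o,k,103); ie=P([(490,82),(508,235)],o,k,96.5)
print("pan outer",oe.round(1),"inner",ie.round(1),"width",np.linalg.norm(oe[0]-oe[1]),"len",np.linalg.norm(oe.mean(0)-ie.mean(0)))
y=ie.mean(0)-oe.mean(0); y/=np.linalg.norm(y); x=np.array([y[1],-y[0]])
e=oe[0]-oe[1];print("ydir",y,"yaw",np.degrees(np.arctan2(x[1],x[0])),"edge yaw",np.degrees(np.arctan2(e[1],e[0])))
b=P([(75,145),(105,360),(673,270)],o,k,15);print("base",b.round(1),np.degrees(np.arctan2(*(b[0]-b[1])[::-1])),np.linalg.norm(b[0]-b[1]),np.linalg.norm(b[2]-b[1]),np.degrees(np.arctan2(*(b[1]-b[2])[::-1]))-90)
bc=(b[0]+b[2])/2; print("base centre",bc)
st=P([(678,60),(690,175)],o,k,103); print("stop foot",st.round(1),((st-oe.mean(0))@y).round(1))
k=5.6;o=(280,225)
for n,c in dict(A=[(222,208),(297,200),(303,282),(230,287)],B=[(585,207),(640,248),(603,312),(543,268)]).items():
    p=P(c,o,k,46); d=np.roll(p,-1,0)-p; a=np.degrees(np.arctan2(d[:,1],d[:,0]))
    print(n,p.mean(0).round(1),np.linalg.norm(d,axis=1).round(1),(a%90).round(1))
# tub circle & scene-camera check
s2=imaging.snapshot("scene")
for X in [(431,73.6,46),(421,-70,46),(432,-291,34),(*oe.mean(0),103)]: print(proj(s2,X).round(1))
E
```

```text
pan outer [[ 710.3 -129. ]
 [ 640.7 -135.6]] inner [[696.7 -20. ]
 [626.7 -26.6]] width 69.8567804055883 len 109.92957013520869
ydir [-0.12543464  0.99210189] yaw 7.205856096568113 edge yaw 5.446216130758491
base [[ 689.5  178.2]
 [ 583.7  164.9]
 [ 621.6 -111.1]] 7.117356265335362 106.63782714006962 278.6120728566869 7.82227308376541
base centre [655.5338676   33.53729818]
stop foot [[ 703.1 -104.2]
 [ 650.9 -108.2]] [24.4 27. ]
A [430.8  73.2] [33.1 36.  32.  34.7] [5.1 3.1 2.9 4.8]
B [421.9 -70.6] [29.8 32.3 32.3 32.4] [52.1 58.7 52.6 54.3]
[333.1 205.7]
[271.6 191.4]
[178.  182.4]
[206.7 274.7]
```

```bash

python3 -m handwheel '[[7,1.8,-2.0,2,0,0,-0.08],[7,1.8,-3.3,2,0,0,-0.08],[7,1.8,-3.3,1,0,0,-0.08],[7,1.8,-3.3,0,0,0,-0.08],[7,1.8,-3.3,0,0,0,-0.08]]' 30
python3 -m handwheel '[[7,1.8,-3.3,0,0,0,-0.08],[7,1.8,-3.3,0,0,0,-0.08],[7,1.8,-3.3,0,0,0,-0.08],[7,1.8,-3.3,0,0,0,-0.08],[7,1.8,-3.3,0,0,0,-0.08]]'
python3 -m handwheel '[[7,1.8,-3.3,-2,0,0,-0.08],[7,1.8,-3.3,-3,0,0,-0.08],[7,1.8,-3.3,-3,0,0,-0.08],[7,1.8,-3.3,-3,0,0,-0.08],[7,1.8,-2.9,-2,0,0,-0.08]]'
```

```text
time_s: 0.88
tool_pos: [251.5, 399.0, 255.7]
orientation: [-0.0, 0.904, 0.428, 0.0]
wrist_force: [-0.6, 1.0, 0.7]
width: 70.1
time_s: 1.5
tool_pos: [341.4, 233.9, 255.5]
orientation: [-0.0, 0.971, 0.24, 0.0]
wrist_force: [-0.1, 0.3, 0.7]
width: 69.8
time_s: 2.12
tool_pos: [430.6, 72.8, 124.0]
orientation: [-0.0, 0.999, 0.042, -0.001]
wrist_force: [0.5, 1.0, 0.7]
width: 70.2
```

```bash

python3 -m handwheel '[[7,0,0,-4,0,0,0],[7,0,0,-3.5,0,0,-0.01],[7,0,0,-2,0,0,0],[7,0,0,-1.3,0,0,0],[7,0,0,0,0,0,0]]' 30
python3 -m handwheel '[[3,0,0,0,0,0,0],[3,0,0,0,0,0,0],[3,0,0,0,0,0,0],[3,0,0,0,0,0,0],[3,0,0,0,0,0,0]]'
python3 - <<'E'
from h import *
s=imaging.snapshot("scene");t=imaging.snapshot("top")
a=cv2.resize(s["frame"][120:240,230:390],(640,480));b=cv2.resize(t["frame"][220:300,290:420],(640,394))
cv2.imwrite("pics/g1.png",a)
E
```

```text
time_s: 2.75
tool_pos: [430.4, 74.0, 16.9]
orientation: [-0.0, 0.999, 0.038, -0.001]
wrist_force: [-0.1, -0.5, 0.3]
width: 70.2
time_s: 3.38
tool_pos: [431.3, 74.0, 17.8]
orientation: [0.0, 0.999, 0.038, 0.0]
wrist_force: [-1.8, -0.5, 2.3]
width: 33.6
```

View pics/g1.png

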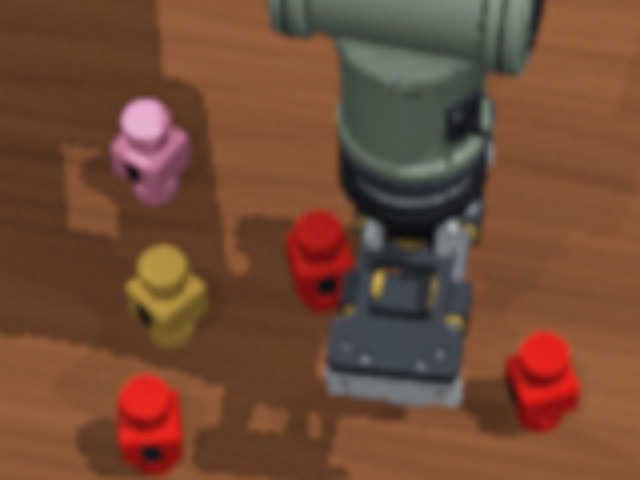

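```bash

python3 -m handwheel '[[3,0,0,3,0,0,0],[3,0,0,4,0,0,0],[3,1.5,-1,4,0,0,0],[3,4,-2.5,3,0,0,0],[3,4,-2.5,2.5,0,0,0]]'
python3 -m handwheel '[[3,4,-2.5,0,0,0,0.01],[3,4,-2.5,0,0,0,0.01],[3,3.5,-2.1,0,0,0,0.01],[3,2,-1,0,0,0,0.01],[3,0.65,-0.35,0,0,0,0.01]]'
python3 -m handwheel '[[3,0,0,0,0,0,0],[3,0,0,0,0,0,0],[3,0,0,0,0,0,0],[3,0,0,-1,0,0,0],[3,0,0,-1,0,0,0]]'
python3 -m handwheel '[[3,0,0,-1.5,0,0,0],[3,0,0,-1.0,0,0,0],[3,0,0,-0.5,0,0,0],[3,0,0,0,0,0,0],[3,0,0,0,0,0,0]]'
python3 - <<'E'
from h import *
s=imaging.snapshot("scene");t=imaging.snapshot("top")
a=cv2.resize(s["frame"][210:340,180:380],(640,416),interpolation=cv2.INTER_CUBIC);b=cv2.resize(t["frame"][130:220,280:430],(640,384),interpolation=cv2.INTER_CUBIC)
cv2.imwrite("pics/p1.png",np.vstack([a[:300],b[:290]]))
print(readout.read_state()["wrist_force"],readout.read_state()["wrist_torque"])
E
```

```text
time_s: 4.1
tool_pos: [526.5, 13.6, 183.1]
orientation: [-0.0, 0.999, 0.039, -0.0]
wrist_force: [0.2, -0.2, -2.3]
width: 33.8
time_s: 4.72
tool_pos: [667.3, -71.1, 180.3]
orientation: [-0.0, 0.998, 0.063, -0.001]
wrist_force: [0.0, -0.2, -2.1]
width: 33.8
time_s: 5.35
tool_pos: [667.2, -70.3, 161.8]
orientation: [-0.0, 0.998, 0.064, -0.0]
wrist_force: [0.1, 0.9, -1.9]
width: 34.1
time_s: 5.98
tool_pos: [668.0, -70.6, 133.1]
orientation: [0.0, 0.998, 0.063, 0.001]
wrist_force: [-0.8, 1.4, -2.3]
width: 33.8
[ 0.45890517  0.52825252 -1.20858033] [-0.04847728  0.05235081  0.02084991]
```

View pics/p1.png

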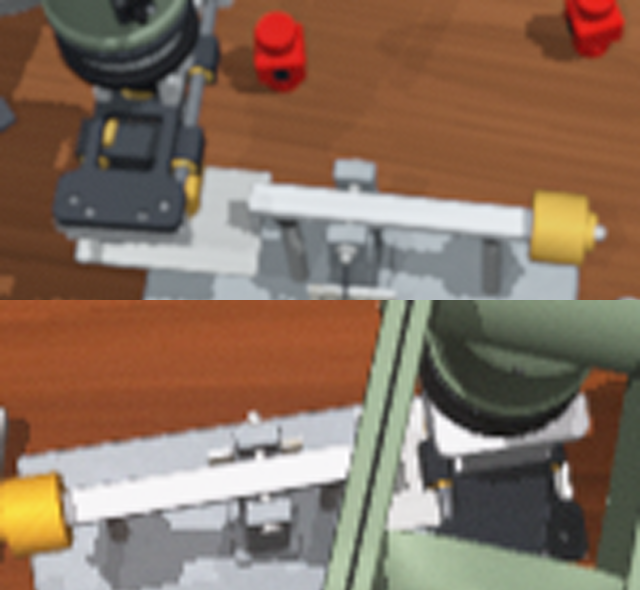

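```bash

python3 -m handwheel '[[3,0,0,-0.5,0,0,0],[3,0,0,-0.4,0,0,0],[3,0,0,-0.3,0,0,0],[3,0,0,0,0,0,0],[3,0,0,0,0,0,0]]'
for i in 1; do python3 -m handwheel '[[3,0,0,-0.2,0,0,0],[3,0,0,0,0,0,0],[3,0,0,0,0,0,0],[3,0,0,0,0,0,0],[3,0,0,0,0,0,0]]'; done
python3 -m handwheel '[[3,0,0,-0.15,0,0,0],[3,0,0,0,0,0,0],[3,0,0,0,0,0,0],[3,0,0,0,0,0,0],[3,0,0,0,0,0,0]]'
python3 -m handwheel '[[3,0,0,-0.15,0,0,0],[3,0,0,0,0,0,0],[3,0,0,0,0,0,0],[3,0,0,0,0,0,0],[3,0,0,0,0,0,0]]'
```

```text
time_s: 6.7
tool_pos: [667.6, -70.5, 120.5]
orientation: [0.0, 0.998, 0.063, 0.0]
wrist_force: [0.8, 0.1, -3.1]
width: 34.0
time_s: 7.32
tool_pos: [667.5, -70.5, 118.5]
orientation: [0.0, 0.998, 0.063, 0.0]
wrist_force: [0.2, -0.2, -3.2]
width: 33.6
time_s: 7.95
tool_pos: [667.7, -70.4, 117.2]
orientation: [-0.0, 0.998, 0.063, 0.0]
wrist_force: [-1.5, 1.4, 0.3]
width: 33.8
time_s: 8.57
tool_pos: [667.6, -70.2, 115.6]
orientation: [-0.0, 0.998, 0.063, 0.0]
wrist_force: [-0.2, 2.9, 1.7]
width: 33.5
```

```bash

python3 -m handwheel '[[4.6,0,0,0,0,0,0],[4.6,0,0,0,0,0,0],[4.6,0,0,0,0,0,0],[4.6,0,0,0,0,0,0],[4.6,0,0,0,0,0,0]]' 3
python3 -m handwheel '[[3,0,0,0,0,0,0],[3,0,0,0,0,0,0],[3,0,0,0,0,0,0],[3,0,0,0,0,0,0],[3,0,0,0,0,0,0]]' 3
python3 -m handwheel '[[3,0.025,-0.2,0,0,0,0],[3,0.025,-0.2,0,0,0,0],[3,0.025,-0.2,0,0,0,0],[3,0,0,0,0,0,0],[3,0,0,0,0,0,0]]' 3
python3 -m handwheel '[[3,0.025,-0.2,0,0,0,0],[3,0.012,-0.1,0,0,0,0],[3,0,0,0,0,0,0],[3,0,0,0,0,0,0],[3,0,0,0,0,0,0]]' 3
```

```text
time_s: 9.2
tool_pos: [667.5, -70.6, 115.4]
orientation: [0.0, 0.998, 0.063, -0.0]
wrist_force: [-0.3, -0.6, 0.2]
width: 46.2
time_s: 9.82
tool_pos: [667.6, -70.5, 115.5]
orientation: [0.0, 0.998, 0.063, 0.0]
wrist_force: [0.5, 0.1, -0.6]
width: 34.2
time_s: 10.45
tool_pos: [668.4, -76.7, 115.5]
orientation: [0.0, 0.998, 0.063, 0.0]
wrist_force: [-0.1, 1.0, 0.1]
width: 33.9
time_s: 11.08
tool_pos: [668.8, -79.7, 115.5]
orientation: [0.0, 0.998, 0.063, 0.0]
wrist_force: [1.0, 1.7, 1.2]
width: 34.0
```

```bash

python3 -m handwheel '[[3,0.012,-0.1,0,0,0,0],[3,0.012,-0.1,0,0,0,0],[3,0,0,0,0,0,0],[3,0,0,0,0,0,0],[3,0,0,0,0,0,0]]' 3
python3 -m handwheel '[[3,0.012,-0.1,0,0,0,0],[3,0.012,-0.1,0,0,0,0],[3,0,0,0,0,0,0],[3,0,0,0,0,0,0],[3,0,0,0,0,0,0]]' 3
python3 -m handwheel '[[3,0.012,-0.1,0,0,0,0],[3,0.012,-0.1,0,0,0,0],[3,0,0,0,0,0,0],[3,0,0,0,0,0,0],[3,0,0,0,0,0,0]]' 3
python3 -m handwheel '[[3,0.012,-0.1,0,0,0,0],[3,0.012,-0.1,0,0,0,0],[3,0,0,0,0,0,0],[3,0,0,0,0,0,0],[3,0,0,0,0,0,0]]' 3
```

```text
time_s: 11.7
tool_pos: [668.9, -81.6, 115.5]
orientation: [0.0, 0.998, 0.063, 0.0]
wrist_force: [1.5, 1.0, 0.5]
width: 34.0
time_s: 12.32
tool_pos: [669.2, -83.6, 115.5]
orientation: [0.0, 0.998, 0.063, 0.0]
wrist_force: [2.2, 2.2, 0.9]
width: 34.1
time_s: 12.95
tool_pos: [669.4, -85.6, 115.5]
orientation: [0.0, 0.998, 0.063, 0.0]
wrist_force: [2.7, 0.9, 0.1]
width: 34.2
time_s: 13.58
tool_pos: [669.5, -87.0, 115.3]
orientation: [-0.0, 0.998, 0.064, -0.0]
wrist_force: [2.8, 3.5, 1.7]
width: 34.2
```

```bash

python3 -m handwheel '[[3,0.012,-0.1,0,0,0,0],[3,0,0,0,0,0,0],[3,0,0,0,0,0,0],[3,0,0,0,0,0,0],[3,0,0,0,0,0,0]]' 3
python3 -m handwheel '[[3,0.012,-0.1,0,0,0,0],[3,0,0,0,0,0,0],[3,0,0,0,0,0,0],[3,0,0,0,0,0,0],[3,0,0,0,0,0,0]]' 3
python3 -m handwheel '[[3,0.012,-0.1,0,0,0,0],[3,0,0,0,0,0,0],[3,0,0,0,0,0,0],[3,0,0,0,0,0,0],[3,0,0,0,0,0,0]]' 3
python3 - <<'E'
from bench import readout
s=readout.read_state();print(s["wrist_force"],s["wrist_torque"])
E
```

```text
time_s: 14.2
tool_pos: [669.6, -88.5, 115.4]
orientation: [-0.0, 0.998, 0.063, -0.0]
wrist_force: [1.4, 3.4, -0.3]
width: 33.7
time_s: 14.82
tool_pos: [669.8, -89.6, 115.5]
orientation: [0.0, 0.998, 0.063, -0.0]
wrist_force: [1.5, 3.9, 1.6]
width: 34.3
time_s: 15.45
tool_pos: [669.9, -90.5, 115.4]
orientation: [-0.0, 0.998, 0.063, -0.0]
wrist_force: [1.4, 4.7, -0.3]
width: 34.1
[ 1.43530678  4.66094582 -0.25864081] [ 0.63672547 -0.17296827  0.00444958]
```

```bash

python3 -m handwheel '[[3,0.012,-0.1,0,0,0,0],[3,0,0,0,0,0,0],[3,0,0,0,0,0,0],[3,0,0,0,0,0,0],[3,0,0,0,0,0,0]]' 3
python3 -m handwheel '[[5,0,0,0,0,0,0],[5,0,0,0,0,0,0],[5,0,0,0,0,0,0],[5,0,0,0,0,0,0],[6,0,0,0,0,0,0]]' 3
python3 -m handwheel '[[6,0,0,4,0,0,0],[6,0,0,4,0,0,0],[6,-4,0,3,0,0,0],[6,-5,0,1,0,0,0],[6,-5,3,0,0,0,0]]' 3
python3 -m handwheel '[[6,-5,3,0,0,0,0],[6,0,0,0,0,0,0],[6,0,0,0,0,0,0],[6,0,0,0,0,0,0],[6,0,0,0,0,0,0]]' 3
python3 - <<'E'
from h import *
s=imaging.snapshot("scene");t=imaging.snapshot("top")
a=cv2.resize(s["frame"][230:340,190:380],(760,440),interpolation=cv2.INTER_CUBIC);b=cv2.resize(t["frame"][130:220,300:430],(760,526),interpolation=cv2.INTER_CUBIC)
cv2.imwrite("pics/p2.png",np.vstack([a[:270],b[:325]]))
E
```

```text
time_s: 16.08
tool_pos: [670.1, -91.6, 115.5]
orientation: [0.0, 0.998, 0.063, -0.0]
wrist_force: [0.8, 3.2, 0.4]
width: 34.0
time_s: 16.7
tool_pos: [670.3, -92.0, 115.7]
orientation: [0.0, 0.998, 0.063, 0.0]
wrist_force: [-0.0, 0.5, -0.5]
width: 57.1
time_s: 17.32
tool_pos: [530.0, -63.0, 237.2]
orientation: [0.001, 0.998, 0.062, 0.002]
wrist_force: [-0.3, 1.2, 0.6]
width: 60.0
time_s: 17.95
tool_pos: [481.2, -32.2, 235.6]
orientation: [0.0, 0.998, 0.063, 0.0]
wrist_force: [-0.3, 0.2, 0.4]
width: 59.8
```

View pics/p2.png

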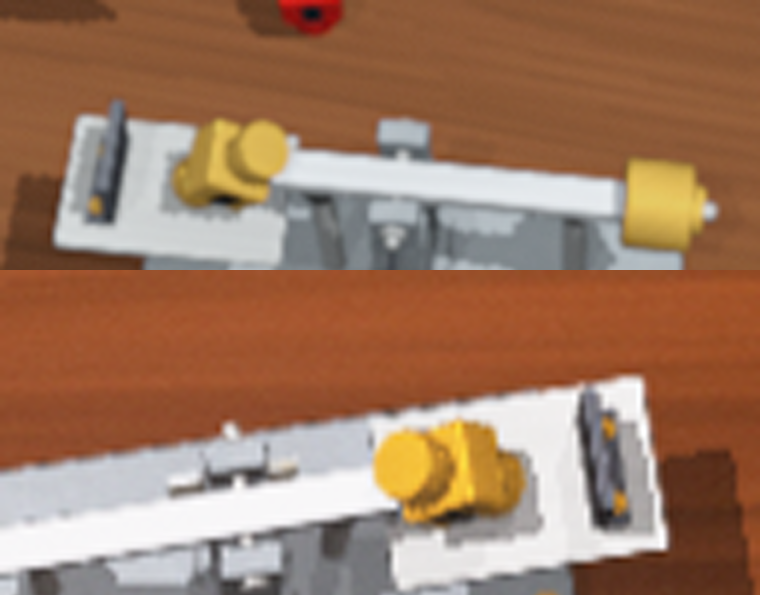

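```bash
cat > fit.py <<'E'
from h import *
from scipy.optimize import differential_evolution
from scipy.spatial.transform import Rotation as Ro
a=np.linspace(0,2*np.pi,20,endpoint=False)
cyl=lambda z0,z1:np.array([(14*np.cos(t),14*np.sin(t),z) for z in(z0,z1) for t in a])
box=np.array([(x,y,z) for x in(-17,17) for y in(-17,17) for z in(-13,13)])
parts=[cyl(-33,-21),cyl(21,33),box,np.vstack([cyl(-21,-13)*[.8,.8,1],cyl(13,21)*[.8,.8,1]])[:40]*1,]
parts[3]=cyl(-25,25)*[.75,.75,1]
K=4
def mask(s,win):
    x0,y0,x1,y1=win
    m=cv2.inRange(cv2.cvtColor(cv2.resize(s["frame"][y0:y1,x0:x1],None,fx=K,fy=K,interpolation=cv2.INTER_CUBIC),cv2.COLOR_BGR2HSV),(17,110,40),(36,255,255))
    n,l,st,_=cv2.connectedComponentsWithStats(m); return (l==1+np.argmax(st[1:,4])).astype(np.uint8)
def rend(s,win,p):
    im=np.zeros(((win[3]-win[1])*K,(win[2]-win[0])*K),np.uint8)
    # p: x,y,z, heading of lean (rad), lean, spin
    R=(Ro.from_euler('z',p[3])*Ro.from_euler('y',p[4])*Ro.from_euler('z',p[5])).as_matrix()
    for q in parts:
        X=q@R.T+p[:3]; f=240/np.tan(np.radians(s["vertical_fov"]/2)); c=X@np.array(s["R"]).T+np.array(s["t"])
        u=(c[:,:2]/c[:,2:]*f+[s["cx"],s["cy"]]-[win[0],win[1]]+.5)*K-.5
        cv2.fillConvexPoly(im,cv2.convexHull(u.round().astype(np.int32)),1)
    return im
def fit(views,bounds):
    ms=[mask(s,w) for s,w in views]
    def cost(p):
        c=0
        for (s,w),m in zip(views,ms):
            r=rend(s,w,p); c+=1-(r&m).sum()/max(1,(r|m).sum())
        return c
    r=differential_evolution(cost,bounds,seed=1,maxiter=120,popsize=12,tol=1e-4); return r.x,r.fun,ms
E
python3 - <<'E'
from fit import *
s=imaging.snapshot("scene");t=imaging.snapshot("top")
V=[(s,(225,250,268,290)),(t,(358,145,400,182))]
p,c,ms=fit(V,[(620,710),(-110,-20),(95,160),(0.3,2.8),(0.3,1.7),(-.8,.8)])
print(p.round(2),c)
R=(Ro.from_euler('z',p[3])*Ro.from_euler('y',p[4])*Ro.from_euler('z',p[5])).as_matrix();print(R.round(2))
o=[]
for (v,w),m in zip(V,ms):
    im=cv2.resize(v["frame"][w[1]:w[3],w[0]:w[2]],None,fx=4,fy=4,interpolation=cv2.INTER_CUBIC)
    for k,col in((rend(v,w,p),(255,0,0)),(m,(0,255,0))):
        cv2.drawContours(im,cv2.findContours(k,0,1)[0],-1,col,1)
    o.append(cv2.resize(im,(390,390)))
cv2.imwrite("pics/fit.png",np.hstack(o))
# beam tilt: where pan outer edge should be
for nm,z,r in(("up",103.5,0),("level",92,0),("dn",80,0)): print(nm,[proj(v,(710.3*0+675.5,-132.3,z)).round(1) for v in(s,t)])
E
```

```text
[ 6.6572e+02 -4.7450e+01  1.3575e+02  1.6200e+00  6.2000e-01 -8.0000e-02] 0.2610035263615864
[[ 0.04 -1.   -0.03]
 [ 0.82  0.02  0.58]
 [-0.58 -0.05  0.82]]
up [array([206.6, 274.6]), array([411.7, 162.4])]
level [array([207.7, 277.2]), array([410.9, 163.4])]
dn [array([208.7, 279.8]), array([410.1, 164.5])]
```

View pics/fit.png

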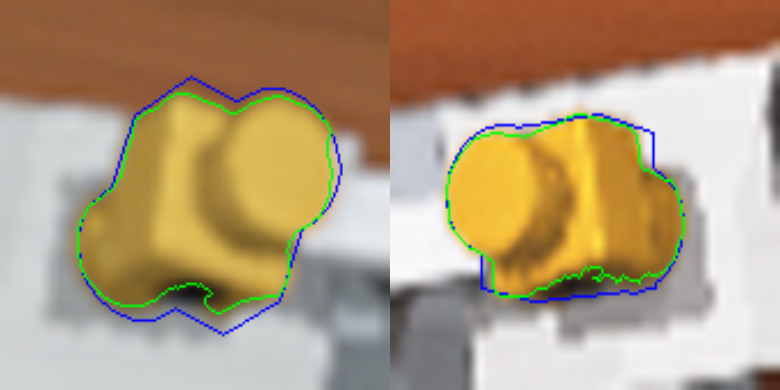

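```bash

python3 -m handwheel '[[7,3.7,0.3,0,-0.124,0,-0.028],[7,3.7,0.3,0,-0.124,0,-0.028],[7,3.7,0.3,0,-0.124,0,-0.028],[7,3.7,0.3,0,-0.124,0,-0.028],[7,3.7,0.3,0,-0.124,0,-0.028]]' 10
python3 -m handwheel '[[7,0,0,-2,0,0,0],[7,0,0,-2,0,0,0],[7,0,0,-1.6,0,0,0],[7,0,0,0,0,0,0],[7,0,0,0,0,0,0]]' 10
python3 - <<'E'
from bench import readout
from scipy.spatial.transform import Rotation as R
q=readout.read_state()["orientation"];print(R.from_quat(q[[1,2,3,0]]).as_matrix().round(3),readout.read_state()["wrist_force"])
E
```

```text
time_s: 18.77
tool_pos: [666.7, -16.0, 235.9]
orientation: [0.306, 0.952, -0.009, -0.019]
wrist_force: [0.6, -0.6, -0.2]
width: 70.4
time_s: 19.4
tool_pos: [665.2, -17.1, 180.9]
orientation: [0.304, 0.952, -0.009, -0.018]
wrist_force: [0.5, 0.4, 0.2]
width: 69.8
[[ 0.999 -0.006 -0.041]
 [-0.029 -0.815 -0.579]
 [-0.03   0.58  -0.814]] [0.45861099 0.35873458 0.20396735]
```

```bash

python3 -m handwheel '[[7,0.02,-1.3,-1.9,0,0,0],[7,0,-1.3,-1.9,0,0,0],[7,0,-0.8,-1.2,0,0,0],[7,0,-0.6,-0.8,0,0,0],[7,0,0,0,0,0,0]]' 10
python3 -m handwheel '[[5,0,0,0,0,0,0],[4,0,0,0,0,0,0],[3,0,0,0,0,0,0],[3,0,0,0,0,0,0],[3,0,0,0,0,0,0]]' 20
python3 - <<'E'
from bench import readout
s=readout.read_state();print(s["wrist_force"],s["wrist_torque"])
E
```

```text
time_s: 20.02
tool_pos: [665.1, -56.9, 121.3]
orientation: [0.304, 0.952, -0.009, -0.02]
wrist_force: [0.2, 0.4, -0.6]
width: 69.7
time_s: 20.65
tool_pos: [665.7, -56.4, 121.8]
orientation: [0.304, 0.952, -0.008, -0.019]
wrist_force: [1.2, -0.1, 0.5]
width: 35.9
[ 1.21769585 -0.05378862  0.51848991] [ 0.15108433 -0.10328559  0.07928869]
```

```bash

python3 -m handwheel '[[3,0,0,1,0,0,0],[3,0,0,2,0,0,0],[3,0,0,3,0,0,0],[3,0,0,0.5,0.08,0,0],[3,0,0,0,0.12,0,0]]' 35
python3 -m handwheel '[[3,0,-0.5,0,0.14,0,0.03],[3,0,-0.5,0,0.14,0,0.03],[3,0,-0.5,0,0.14,0,0.03],[3,0,0,0,0,0,0.03],[3,0,0,0,0,0,0]]' 35
python3 - <<'E'
from fit import *
from scipy.spatial.transform import Rotation as R
q=readout.read_state()["orientation"];print(R.from_quat(q[[1,2,3,0]]).as_matrix().round(3))
s=imaging.snapshot("scene");t=imaging.snapshot("top")
a=cv2.resize(s["frame"][200:310,190:330],(560,440),interpolation=cv2.INTER_CUBIC)
cv2.imwrite("pics/l2.png",a)
E
```

```text
time_s: 21.28
tool_pos: [665.8, -55.0, 188.5]
orientation: [0.206, 0.978, -0.005, -0.019]
wrist_force: [0.2, -0.5, -2.2]
width: 35.3
time_s: 21.9
tool_pos: [665.0, -71.0, 186.8]
orientation: [0.001, 0.998, 0.057, -0.012]
wrist_force: [0.4, 0.4, -2.7]
width: 35.1
[[ 0.993  0.113 -0.024]
 [ 0.113 -0.994 -0.003]
 [-0.024  0.    -1.   ]]
```

View pics/l2.png

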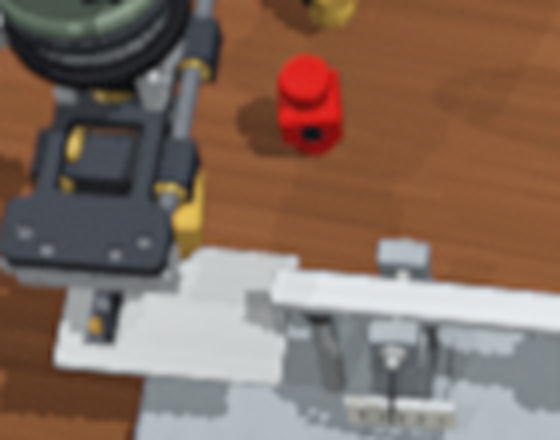

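```bash

python3 -m handwheel '[[3,0.2,-0.5,-1.5,-0.035,-0.012,0.006],[3,0.2,-0.5,-2,-0.035,-0.012,0.006],[3,0,0,-2,0,0,0],[3,0,0,-0.7,0,0,0],[3,0,0,0,0,0,0]]' 35
python3 -m handwheel '[[3,0,0,-0.2,0,0,0],[3,0,0,0,0,0,0],[3,0,0,0,0,0,0],[3,0,0,0,0,0,0],[3,0,0,0,0,0,0]]'
python3 -m handwheel '[[3,0,0,-0.1,0,0,0],[3,0,0,0,0,0,0],[3,0,0,0,0,0,0],[3,0,0,0,0,0,0],[3,0,0,0,0,0,0]]'
python3 -m handwheel '[[3,0,0,-0.1,0,0,0],[3,0,0,0,0,0,0],[3,0,0,0,0,0,0],[3,0,0,0,0,0,0],[3,0,0,0,0,0,0]]'
```

```text
time_s: 22.62
tool_pos: [668.9, -81.1, 123.6]
orientation: [0.036, 0.997, 0.062, -0.002]
wrist_force: [0.7, 0.3, -2.7]
width: 34.9
time_s: 23.25
tool_pos: [669.3, -81.5, 122.6]
orientation: [0.036, 0.997, 0.062, -0.002]
wrist_force: [0.8, -0.4, -1.9]
width: 35.4
time_s: 23.88
tool_pos: [669.3, -81.5, 121.5]
orientation: [0.036, 0.997, 0.062, -0.002]
wrist_force: [0.3, 0.6, -2.4]
width: 35.3
time_s: 24.5
tool_pos: [669.4, -81.6, 120.7]
orientation: [0.036, 0.997, 0.062, -0.002]
wrist_force: [0.6, -0.6, 0.1]
width: 35.4
```

```bash

python3 -m handwheel '[[3.8,0,0,-0.05,0,0,0],[4.2,0,0,0,0,0,0],[5,0,0,0,0,0,0],[6,0,0,0,0,0,0],[6,0,0,0,0,0,0]]' 5
python3 -m handwheel '[[6,0,0,1,0,0,0],[6,0,0.1,2,0,0,0],[6,0,0.2,3,0,0,0],[6,0,0.2,3,0,0,0],[6,0,0,1,0,0,0]]'
python3 -m handwheel '[[6,-3,0,0,0,0,0],[6,-4,0,0,0,0,0],[6,-5,2,0,0,0,0],[6,-4,2,0,0,0,0],[6,0,0,0,0,0,0]]'
python3 - <<'E'
from fit import *
s=imaging.snapshot("scene");t=imaging.snapshot("top")
V=[(s,(210,235,268,295)),(t,(358,140,410,185))]
p,c,ms=fit(V,[(650,690),(-110,-20),(80,160),(1.2,2.0),(-1,1),(-.4,.4)])
print(p.round(2),c)
a=cv2.resize(s["frame"][230:310,190:330],(560,320),interpolation=cv2.INTER_CUBIC);b=cv2.resize(t["frame"][135:195,340:430],(560,373),interpolation=cv2.INTER_CUBIC)
cv2.imwrite("pics/p3.png",np.hstack([a,b[:320]])[:, :])
E
```

```text
time_s: 25.12
tool_pos: [669.3, -81.5, 119.9]
orientation: [0.036, 0.997, 0.062, -0.002]
wrist_force: [-0.1, -0.5, 0.0]
width: 59.7
time_s: 25.75
tool_pos: [671.3, -76.7, 224.7]
orientation: [0.037, 0.997, 0.062, 0.002]
wrist_force: [1.5, -0.5, 0.3]
width: 60.2
time_s: 26.38
tool_pos: [506.4, -35.2, 219.4]
orientation: [0.035, 0.997, 0.063, -0.003]
wrist_force: [0.7, -0.6, 0.1]
width: 59.9
[ 6.6994e+02 -8.3800e+01  1.3661e+02  1.9000e+00  1.7000e-01 -1.5000e-01] 0.2732656720027249
```

```bash

python3 -m handwheel '[[0,3.2,-0.2,0,-0.03,0,0],[0,3.2,-0.2,0,0,0,0],[0,3.2,-0.2,-0.5,0,0,0],[0,3.2,-0.3,-0.5,0,0,0],[0,3.1,-0.2,-1,0,0,0]]' 5
python3 -m handwheel '[[0,0,0,0,0,0,0],[0,0,0,-2.5,0,0,0],[0,0,0,-2.5,0,0,0],[0,0,0,-2,0,0,0],[0,0,0,-0.7,0,0,0]]' 5
python3 -m handwheel '[[0,0.025,-0.2,0,0,0,0],[0,0.025,-0.2,0,0,0,0],[0,0,0,0,0,0,0],[0,0,0,0,0,0,0],[0,0,0,0,0,0,0]]' 5
python3 -m handwheel '[[0,0.012,-0.1,0,0,0,0],[0,0.012,-0.1,0,0,0,0],[0,0.0,-0.1,0,0,0,0],[0,0,0,0,0,0,0],[0,0,0,0,0,0,0]]' 5
```

```text
time_s: 27.1
tool_pos: [671.3, -48.6, 199.9]
orientation: [0.051, 0.997, 0.062, -0.002]
wrist_force: [-1.1, 0.0, -0.0]
width: 13.3
time_s: 27.72
tool_pos: [667.2, -47.5, 121.4]
orientation: [0.05, 0.997, 0.062, -0.004]
wrist_force: [-0.3, -0.6, 0.6]
width: 0.7
time_s: 28.35
tool_pos: [668.9, -51.5, 123.2]
orientation: [0.051, 0.997, 0.062, -0.002]
wrist_force: [0.2, 0.2, -0.3]
width: 0.5
time_s: 28.98
tool_pos: [669.0, -54.5, 122.9]
orientation: [0.051, 0.997, 0.062, -0.003]
wrist_force: [-0.4, -0.4, 0.7]
width: 0.3
```

```bash

python3 -m handwheel '[[0,-0.2,0,0,0,0,0],[0,0.0,-0.1,0,0,0,0],[0,0.012,-0.1,0,0,0,0],[0,0,0,0,0,0,0],[0,0,0,0,0,0,0]]' 5
for k in 1; do python3 -m handwheel '[[0,0.012,-0.05,0,0,0,0],[0,0.0,-0.05,0,0,0,0],[0,0,-0.05,0,0,0,0],[0,0,0,0,0,0,0],[0,0,0,0,0,0,0]]' 5;  done
python3 -m handwheel '[[0,0.012,-0.05,0,0,0,0],[0,0.0,-0.05,0,0,0,0],[0,0,-0.05,0,0,0,0],[0,0,0,0,0,0,0],[0,0,0,0,0,0,0]]' 5
python3 - <<'E'
from fit import *
print(readout.read_state()["wrist_force"])
t=imaging.snapshot("top");print(readout.read_state()["wrist_force"]);s=imaging.snapshot("scene")
print(readout.read_state()["wrist_force"])
a=cv2.resize(s["frame"][230:310,190:290],(600,480),interpolation=cv2.INTER_CUBIC)
cv2.imwrite("pics/p3.png",a)
E
```

```text
time_s: 29.6
tool_pos: [667.2, -56.2, 123.0]
orientation: [0.051, 0.997, 0.062, -0.002]
wrist_force: [0.5, 0.7, -0.3]
width: 0.7
time_s: 30.22
tool_pos: [667.5, -57.5, 123.0]
orientation: [0.05, 0.997, 0.062, -0.002]
wrist_force: [1.2, 4.7, 0.0]
width: 0.6
time_s: 30.85
tool_pos: [667.9, -58.8, 123.1]
orientation: [0.05, 0.997, 0.062, -0.002]
wrist_force: [2.2, 5.4, 0.8]
width: 0.7
[2.17140801 5.39369179 0.84300974]
[1.60486962 5.95166557 0.81976831]
[ 2.2314287   5.38483148 -0.45139453]
```

View pics/p3.png

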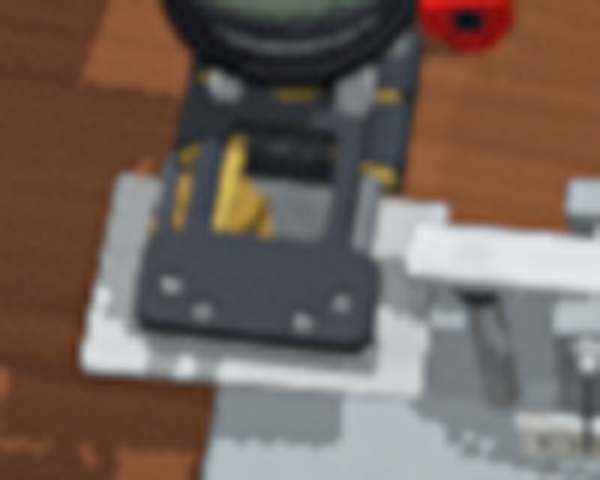

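```bash

python3 -m handwheel '[[0,0,-0.03,0,0,0,0],[0,0.0,0,0,0,0,0],[0,0,0,0,0,0,0],[0,0,0,0,0,0,0],[0,0,0,0,0,0,0]]' 5
python3 -m handwheel '[[0,0,-0.03,0,0,0,0],[0,0.0,0,0,0,0,0],[0,0,0,0,0,0,0],[0,0,0,0,0,0,0],[0,0,0,0,0,0,0]]' 5
python3 - <<'E'
from fit import *
s=readout.read_state();print(s["wrist_force"],s["wrist_torque"])
E
```

```text
time_s: 31.58
tool_pos: [667.9, -58.8, 123.1]
orientation: [0.05, 0.997, 0.062, -0.002]
wrist_force: [2.7, 5.7, 0.8]
width: 0.7
time_s: 32.2
tool_pos: [668.0, -58.8, 123.1]
orientation: [0.05, 0.997, 0.062, -0.002]
wrist_force: [2.1, 6.4, -0.2]
width: 0.8
[ 2.07081996  6.42744732 -0.16781701] [ 1.24741843 -0.45565666  0.0942462 ]
```

```bash

python3 -m handwheel '[[0,0,0.15,0,0,0,0],[0,-0.05,0.3,0,0,0,0],[0,-0.1,0.6,0,0,0,0],[0,0,0,0,0,0,0],[0,0,0,2,0,0,0]]' 5
python3 -m handwheel '[[0,0,0,4,0,0,0],[0,0,0,4,0,0,0],[5,-4,0.5,0,0,0,0],[6,-5,0.5,0,0,0,0],[6,-4,0,0,0,0,0]]' 5
python3 -m handwheel '[[6,-2,0,0,0,0,0],[6,0,0,0,0.1,0,0],[6,0,0,0,0,0,0],[6,0,0,0,0,0,0],[6,0,0,0,0,0,0]]' 5
python3 - <<'E'
from fit import *
s=imaging.snapshot("scene");t=imaging.snapshot("top")
V=[(s,(210,235,268,295)),(t,(358,140,410,185))]
p,c,ms=fit(V,[(650,690),(-110,-20),(80,160),(1.4,2.0),(-1,1),(-.4,.4)])
print(p.round(2),c)
a=cv2.resize(s["frame"][235:315,190:340],(790,421),interpolation=cv2.INTER_CUBIC);b=cv2.resize(t["frame"][135:210,270:430],(790,370),interpolation=cv2.INTER_CUBIC)
cv2.imwrite("pics/p4.png",np.vstack([a[:300],b[:290]]))
E
```

```text
time_s: 32.83
tool_pos: [664.0, -49.6, 141.3]
orientation: [0.05, 0.997, 0.062, -0.005]
wrist_force: [-0.4, 0.6, 0.0]
width: 0.5
time_s: 33.45
tool_pos: [534.8, -39.7, 224.8]
orientation: [0.051, 0.997, 0.062, -0.002]
wrist_force: [0.5, 0.1, 0.8]
width: 27.0
time_s: 34.08
tool_pos: [516.1, -39.3, 223.1]
orientation: [0.001, 0.998, 0.062, 0.0]
wrist_force: [-0.2, 0.4, -0.1]
width: 59.7
[ 6.6959e+02 -8.5180e+01  1.3847e+02  1.9100e+00  1.7000e-01 -1.5000e-01] 0.2652772602203477
```

View pics/p4.png

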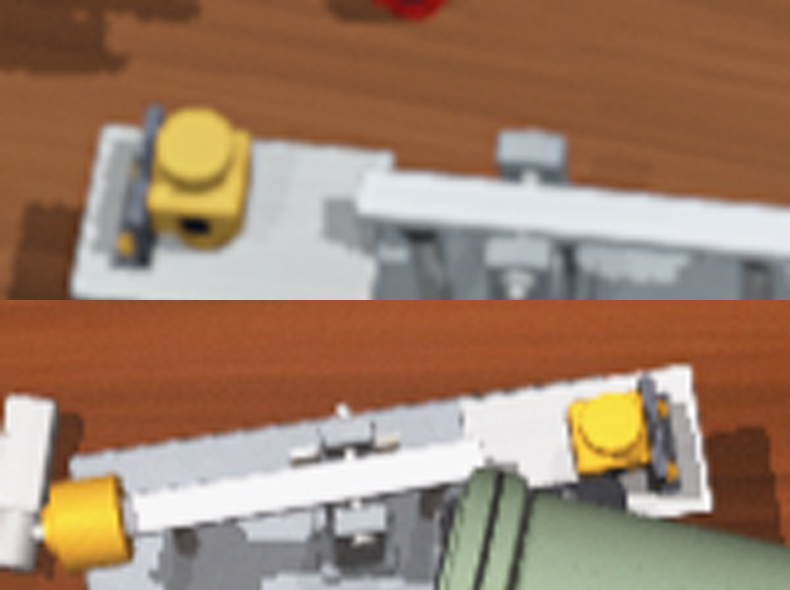

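```bash

python3 - <<'E'
from h import *
for n,w in(("top",(272,165,300,195)),("scene",(340,265,375,300))):
    f=cv2.imread(f"pics/{n}0.png"); g=imaging.snapshot(n)["frame"]
    print(n,[cv2.moments(cv2.inRange(cv2.cvtColor(i[w[1]:w[3],w[0]:w[2]],cv2.COLOR_BGR2HSV),(18,110,60),(35,255,255)),True) for i in()],
     cv2.phaseCorrelate(f[w[1]:w[3],w[0]:w[2],1].astype(np.float32),g[w[1]:w[3],w[0]:w[2],1].astype(np.float32)))
E
python3 -m handwheel '[[6.5,3.1,-0.9,0,0,0,0],[6.5,3.1,-0.9,0,0,0,0],[6.5,3.1,-0.9,0,0,0,0],[6.5,3.1,-0.9,0,0,0,0],[6.5,3.0,-1.0,0,0,0,0]]' 10
python3 -m handwheel '[[6.5,0,0,0,0,0,0],[6.5,0,0,-3,0,0,0],[6.5,0,0,-3.5,0,0,0],[6.5,0,0,-2.5,0,0,0],[6.5,0,0,-1.3,0,0,0]]' 10
python3 -m handwheel '[[5,0,0,0,0,0,0],[4,0,0,0,0,0,0],[3,0,0,0,0,0,0],[3,0,0,0,0,0,0],[3,0,0,0,0,0,0]]' 8
```

```text
top [] ((0.035428258575842975, 0.006965418959328673), 0.9971316133605109)
scene [] ((0.009180411538999067, 0.027332239909888756), 1.0037126762815465)
time_s: 34.9
tool_pos: [670.9, -85.6, 222.5]
orientation: [0.001, 0.998, 0.062, 0.0]
wrist_force: [-0.1, 0.1, 1.1]
width: 65.0
time_s: 35.52
tool_pos: [667.8, -84.7, 118.0]
orientation: [0.0, 0.998, 0.062, -0.001]
wrist_force: [-0.1, -0.2, -0.2]
width: 64.8
time_s: 36.15
tool_pos: [670.8, -85.7, 120.9]
orientation: [0.001, 0.998, 0.062, 0.002]
wrist_force: [1.2, 0.4, 0.8]
width: 34.2
```

```bash

python3 -m handwheel '[[3,0,0,0,0,0,0],[3,0,0.1,0.3,0,0,0],[3,0,0.3,1.5,0,0,0],[3,0,0.2,3.5,0,0,0],[3,0,0,3.5,0,0,0]]' 30
python3 -m handwheel '[[3,-2,-2,0,0,0,0],[3,-4,-3.6,0,0,0,0],[3,-4,-3.6,0,0,0,0],[3,-4,-3.6,0,0,0,0],[3,-4,-3.6,-2,0,0,0]]' 30
python3 -m handwheel '[[3,-4,-3.6,-3,0,0,0],[3,-1.8,-1.1,-3,0,0,0],[3,0,0,-3,0,0,0],[3,0,0,-3,0,0,0],[3,0,0,-2,0,0,0]]' 30
python3 -m handwheel '[[3,0,0,-1,0,0,0],[3,0,0,-0.7,0,0,0],[3,0,0,0,0,0,0],[3,0,0,0,0,0,0],[3,0,0,0,0,0,0]]' 30
```

```text
time_s: 36.78
tool_pos: [668.9, -78.9, 208.4]
orientation: [0.0, 0.998, 0.062, -0.001]
wrist_force: [0.6, -1.0, -1.5]
width: 33.8
time_s: 37.4
tool_pos: [489.6, -245.1, 190.2]
orientation: [0.002, 0.998, 0.062, 0.002]
wrist_force: [0.2, -0.6, -2.4]
width: 33.9
time_s: 38.02
tool_pos: [430.8, -289.7, 46.8]
orientation: [-0.0, 0.998, 0.062, -0.0]
wrist_force: [0.4, 0.2, -2.0]
width: 33.8
time_s: 38.65
tool_pos: [432.4, -291.0, 31.7]
orientation: [0.001, 0.998, 0.062, 0.001]
wrist_force: [0.4, 0.1, -3.4]
width: 33.7
```

```bash

python3 -m handwheel '[[3,0,0,-0.4,0,0,0],[3,0,0,-0.3,0,0,0],[3,0,0,0,0,0,0],[3,0,0,0,0,0,0],[3,0,0,0,0,0,0]]' 30
python3 -m handwheel '[[3,0,0,-0.15,0,0,0],[3,0,0,0,0,0,0],[3,0,0,0,0,0,0],[3,0,0,0,0,0,0],[3,0,0,0,0,0,0]]' 30
python3 -m handwheel '[[3,0,0,-0.15,0,0,0],[3,0,0,0,0,0,0],[3,0,0,0,0,0,0],[3,0,0,0,0,0,0],[3,0,0,0,0,0,0]]' 30
```

```text
time_s: 39.28
tool_pos: [432.2, -291.2, 25.6]
orientation: [0.001, 0.998, 0.062, 0.001]
wrist_force: [-1.8, 0.9, 9.4]
width: 33.7
time_s: 39.9
tool_pos: [432.3, -291.7, 25.3]
orientation: [0.002, 0.998, 0.062, 0.0]
wrist_force: [-4.3, 2.2, 16.0]
width: 33.8
time_s: 40.52
tool_pos: [432.6, -292.9, 24.7]
orientation: [0.003, 0.998, 0.063, 0.001]
wrist_force: [-7.0, 0.7, 19.0]
width: 33.7
```

```bash

python3 -m handwheel '[[3,0,0,0.3,0,0,0],[3,0,0,0,0,0,0],[3.6,0,0,0,0,0,0],[4.2,0,0,0,0,0,0],[5.5,0,0,0,0,0,0]]' 5
python3 -m handwheel '[[6,0,0,0,0,0,0],[6,0,0,1.5,0,0,0],[6,0,0,3,0,0,0],[6,0,0,4,0,0,0],[6,0,0,4,0,0,0]]' 5
python3 -m handwheel '[[6,0,4,0,0,0,0],[6,0,4,0,0,0,-0.1],[6,0,4,0,0,0,-0.1],[6,0,4,0,0,0,-0.12],[6,0,3,0,0,0,-0.12]]' 5
python3 - <<'E'
from fit import *
s=imaging.snapshot("scene");t=imaging.snapshot("top")
for X in[(432,-291,33),(421.9,-70.6,33)]: print(proj(s,X),proj(t,X))
V=[(s,(150,150,210,212)),(t,(450,240,502,292))]
p,c,ms=fit(V,[(400,460),(-320,-260),(25,50),(1.2,2.0),(-1.6,1.6),(-.4,.4)])
print("A",p.round(2),c)
E
```

```text
time_s: 41.15
tool_pos: [431.7, -290.3, 23.6]
orientation: [0.001, 0.998, 0.062, 0.0]
wrist_force: [-0.1, 0.5, 0.2]
width: 48.6
time_s: 41.78
tool_pos: [431.9, -290.6, 151.2]
orientation: [0.001, 0.998, 0.062, 0.001]
wrist_force: [0.4, 0.2, 0.7]
width: 59.7
time_s: 42.4
tool_pos: [432.0, -99.2, 150.1]
orientation: [0.001, 0.987, -0.159, 0.001]
wrist_force: [-0.1, -1.5, 1.3]
width: 60.1
[178.10908355 182.60145909] [474.71168257 265.0823816 ]
[271.72545356 194.83651855] [384.90565378 270.73917497]
A [ 4.3052e+02 -2.9250e+02  3.6410e+01  1.4800e+00  1.5000e-01  3.9000e-01] 1.0007569396328266
```

```bash

python3 -m handwheel '[[6,-0.5,1.5,0,0,0,-0.15],[6,-0.5,1.4,0,0,0,-0.15],[6,0,0,-2.5,0,0,0],[6,0,0,-2.5,0,0,0],[6,0,0,0,0,0,0]]' 30
python3 -m handwheel '[[6,0,0,-3,0,0,0],[6,0,0,-3,0,0,0],[6,0,0,-1.8,0,0,0],[6,0,0,-0.6,0,0,0],[6,0,0,0,0,0,0]]' 30
python3 -m handwheel '[[5,0,0,0,0,0,0],[4,0,0,0,0,0,0],[3,0,0,0,0,0,0],[3,0,0,0,0,0,0],[3,0,0,0,0,0,0]]' 30
```

```text
time_s: 43.12
tool_pos: [420.4, -71.9, 97.9]
orientation: [0.001, 0.953, -0.303, -0.002]
wrist_force: [-0.0, -0.0, -1.0]
width: 60.3
time_s: 43.75
tool_pos: [422.7, -72.2, 15.7]
orientation: [0.001, 0.953, -0.303, 0.001]
wrist_force: [-0.1, 0.1, 0.1]
width: 60.0
time_s: 44.38
tool_pos: [421.7, -71.3, 15.4]
orientation: [0.001, 0.953, -0.303, -0.0]
wrist_force: [-2.3, 2.1, 6.3]
width: 33.6
```

```bash

python3 -m handwheel '[[3,0,0,2,0,0,0],[3,0,0,4,0,0,0],[3,0,0,4,0,0,0],[3,0,0,3,0,0,0],[3,0,1.5,0,0,0,0]]' 30
python3 -m handwheel '[[3,0.7,4,0,0,0,0],[3,0.7,4,0,0,0,0],[3,0.7,4,0,0,0,0],[3,0.7,4,0,0,0,0],[3,0.7,4,0,0,0,0]]' 30
python3 -m handwheel '[[3,0.7,4,0,0,0,0],[3,0.7,4,0,0,0,0],[3,0.7,4,0,0,0,0],[3,0.3,2,-1,0,0,0],[3,0,0,-2,0,0,0]]' 30
python3 -m handwheel '[[3,0,0,-3,0,0,0],[3,0,0,-3,0,0,0],[3,0,0,-2,0,0,0],[3,0,0,-0.8,0,0,0],[3,0,0,0,0,0,0]]' 30
```

```text
time_s: 45.0
tool_pos: [423.8, -57.3, 146.7]
orientation: [0.001, 0.953, -0.304, 0.003]
wrist_force: [0.2, 0.2, -4.6]
width: 33.8
time_s: 45.62
tool_pos: [454.5, 145.4, 141.9]
orientation: [0.002, 0.953, -0.303, -0.002]
wrist_force: [0.9, -1.6, -2.0]
width: 33.9
time_s: 46.25
tool_pos: [479.9, 284.8, 112.8]
orientation: [0.001, 0.953, -0.302, -0.0]
wrist_force: [0.3, -0.3, -5.0]
width: 33.5
time_s: 46.88
tool_pos: [479.5, 282.8, 25.5]
orientation: [0.002, 0.953, -0.303, -0.001]
wrist_force: [0.4, 0.1, -4.4]
width: 34.2
```

```bash

python3 -m handwheel '[[3,0,0,-0.2,0,0,0],[3,0,0,0,0,0,0],[3,0,0,-0.1,0,0,0],[3,0,0,0,0,0,0],[3,0,0,0,0,0,0]]' 30
python3 -m handwheel '[[3.4,0,0,-0.05,0,0,0],[3.8,0,0,0,0,0,0],[4.5,0,0,0,0,0,0],[5.5,0,0,0,0,0,0],[6,0,0,0,0,0,0]]' 5
python3 -m handwheel '[[6,0,0,1,0,0,0],[6,0,0,3,0,0,0],[6,0,0,4,0,0,0],[6,0,0,4,0,0,0],[6,0,0,4,0,0,0]]' 5
python3 -m handwheel '[[6,0,-3,3,0,0,0],[6,-1,-4,0,0,0,0],[6,-1,-4,0,0,0,0],[6,-1,-4,0,0,0,0],[6,-1,-3,0,0,0,0]]' 5
python3 - <<'E'
from h import *
s=imaging.snapshot("scene");t=imaging.snapshot("top")
a=cv2.resize(s["frame"][130:310,140:470],(770,420));
b=cv2.resize(t["frame"][230:300,440:510],(178,178));c=cv2.resize(t["frame"][210:290,205:285],(178,178))
im=np.zeros((600,770,3),np.uint8);im[:420]=a;im[420:598,:178]=b;im[420:598,180:358]=c
d=cv2.resize(t["frame"][140:215,260:430],(403,178));im[420:598,362:765]=d
cv2.imwrite("pics/end.png",im)
E
```

```text
time_s: 47.5
tool_pos: [480.9, 283.4, 24.1]
orientation: [0.001, 0.953, -0.303, 0.0]
wrist_force: [-0.5, 0.6, -3.9]
width: 34.0
time_s: 48.12
tool_pos: [481.1, 283.5, 23.7]
orientation: [0.001, 0.953, -0.303, 0.0]
wrist_force: [1.0, 0.3, 0.7]
width: 59.2
time_s: 48.75
tool_pos: [480.9, 283.4, 185.6]
orientation: [0.001, 0.953, -0.303, 0.001]
wrist_force: [-0.4, 0.3, -0.7]
width: 59.8
time_s: 49.38
tool_pos: [440.5, 102.0, 214.3]
orientation: [0.001, 0.953, -0.303, 0.001]
wrist_force: [-0.3, 0.8, -0.2]
width: 59.9
```

View pics/end.png

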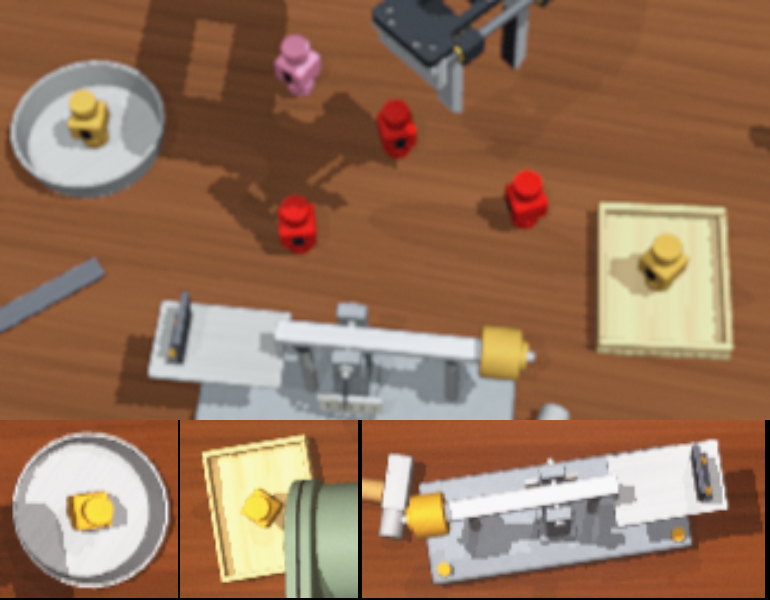

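The last picture shows one head standing in the tub (about 88,118) and the other standing in the tray (about 662,260). The balance is empty and the decoys look untouched.

```bash
python3 -c "
from bench import ticket
print(ticket.job_done())"
```

```text
the job is handed in; nothing more can be done
None
```

The job is handed in at about 49 s. The light head (head_a) stands in the steel tub and the sound one (head_b) stands in the wooden tray.

- **Weighing:** I tested head_a, the one found first at about (431, 73) mm. It was pushed square against the end stop with about 6 N and released. The beam had not moved 1.6 s later, with the pan still fully up, so head_a is the light one. The counterpoise had shifted less than 0.1 px from the first picture. As a rough cross-check, the wrist force gave about 2.9 N for head_a and 4.4 N for head_b, which is noisy but agrees.
- **First attempt failed:** On the first try, dragging the head with a loose grip, it tipped over after release and leaned on the beam end at about 36°. I picked it up with the tool tilted, stood it on the pan again and redid the push with closed fingers. The highest force I read while touching the balance was 6.4 N. The force of the head tipping against the beam was not measured.
- **Tub placement:** The wrist force reached about 19 N for a moment while setting head_a on the tub floor. I raised the arm slightly before letting go.
- **Final checks:** The last picture shows both heads upright in the right containers, the balance empty with its pan up, the red and pink look-alikes where they were and the gripper clear. One numeric position fit of head_a in the tub gave a poor match (cost 1.0), so I relied on the picture for that head.

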